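# Cover the rivet bays and lock the keeper

## Task

Close up the rivet tray for the shift change: slide the keeper bar by its black grip to the robot's right, fully home against its open stop, then lay each painted cover that is on the bench over the bay whose tag has the same colour and press it down until it lies flat and level on the ledge. When all of them are seated, slide the keeper back until its white pointer stands at the white lock mark, and let go; one cover may be missing, in which case leave its bay open, and leave everything else on the bench where it is.

Things in the scene. Friction and masses are not known exactly. Their poses are not given: they have to be found in the camera images.
- tray: grey tray fixed to the bench, 176 (x) x 416 (y) x 39 mm; origin under its centre, on the bench; x points away from the robot. Four bays at x 0, y -150, -50, 50, 150 mm: recesses 98 (x) x 84 (y), ledge 30, wall tops 39 mm above the bench. A stiff black follower (44 x 40) in each stands 6 mm over the ledge and carries a cover; about 10 N (15 is plenty) pushes it down for good.
- keeper (a joint): slide of the keeper, an aluminium bar on the tray's far side with four tongues 39 mm above the bench, clear of seated covers but not of proud ones. 0 = open stop (tray -y, robot's right), tongues over the walls, bays free; grows to tray +y; 0.050 = white pointer on the grip in line with the white lock mark on the tray's far edge; 0.085 = other end. About 3 N moves it; it stays put.
- keeper_grip (a point): middle of the keeper's upright black grip (white pointer on it), 26 (tray x) x 14 (tray y) mm, 72 mm above the bench; grip top 88, bar under it 48 mm above the bench. At keeper value q it is at tray x 65.5 mm, y q. Axes as the tray's.
- tag_red: red painted tag, 26 x 70 x 4 mm, fixed on the tray's near edge in front of one bay. Origin: centre of its underside, 30 mm above the bench, level with the bay's ledge; axes as the tray's; the centre of its bay lies 68 mm along its +x.
- cover_red: loose cover plate painted red, 90 (x) x 76 (y) x 6 mm, 0.2 kg, a lug upright in the middle: 40 (x) x 14 (y) mm, 6 to 34 mm above the underside; grip it across the 14 mm. Origin: centre of the underside, z up. Goes in its bay with x along the tag's x, either way round, 4 mm play all round; seated, its underside is on the ledge. May be absent.
- tag_yellow: yellow painted tag, 26 x 70 x 4 mm, fixed on the tray's near edge in front of one bay. Origin: centre of its underside, 30 mm above the bench, level with the bay's ledge; axes as the tray's; the centre of its bay lies 68 mm along its +x.
- cover_yellow: loose cover plate painted yellow, 90 (x) x 76 (y) x 6 mm, 0.2 kg, a lug upright in the middle: 40 (x) x 14 (y) mm, 6 to 34 mm above the underside; grip it across the 14 mm. Origin: centre of the underside, z up. Goes in its bay with x along the tag's x, either way round, 4 mm play all round; seated, its underside is on the ledge. May be absent.
- tag_blue: blue painted tag, 26 x 70 x 4 mm, fixed on the tray's near edge in front of one bay. Origin: centre of its underside, 30 mm above the bench, level with the bay's ledge; axes as the tray's; the centre of its bay lies 68 mm along its +x.
- cover_blue: loose cover plate painted blue, 90 (x) x 76 (y) x 6 mm, 0.2 kg, a lug upright in the middle: 40 (x) x 14 (y) mm, 6 to 34 mm above the underside; grip it across the 14 mm. Origin: centre of the underside, z up. Goes in its bay with x along the tag's x, either way round, 4 mm play all round; seated, its underside is on the ledge. May be absent.
- tag_green: green painted tag, 26 x 70 x 4 mm, fixed on the tray's near edge in front of one bay. Origin: centre of its underside, 30 mm above the bench, level with the bay's ledge; axes as the tray's; the centre of its bay lies 68 mm along its +x.
- cover_green: loose cover plate painted green, 90 (x) x 76 (y) x 6 mm, 0.2 kg, a lug upright in the middle: 40 (x) x 14 (y) mm, 6 to 34 mm above the underside; grip it across the 14 mm. Origin: centre of the underside, z up. Goes in its bay with x along the tag's x, either way round, 4 mm play all round; seated, its underside is on the ledge. May be absent.
- scoop: red tin rivet scoop with wooden handle, 170 x 70 mm, 36 mm high; a bystander
- riveter: knurled steel hand riveter, 190 mm long; a bystander
- weight: zinc counterweight, 56 mm across, 55 mm high; a bystander
- punch: blued steel drift punch lying down, 150 mm long; a bystander
- hammer: wooden-handled hammer, 260 mm long; a bystander
- oil_can: blue can, 70 mm across, 110 mm high; a bystander
Mind the look-alikes: they are no part of the job. Leave any orange look-alike of the cover_blue alone. Of the things that look like the cover_green, the smallest one is meant.

How it is judged (in metres and radians):
On the way, in this order (a step that is already met when the one before it is completed fails the run):
1. the keeper is fully open, within 6 mm of its stop (value of joint keeper below 0.006 m), for 0.2 s.
2. every cover present is pressed flat in the bay with the tag of its colour, while the keeper is still open (x of cover_red in the frame of tag_red between 0.061 and 0.075 m and y of cover_red in the frame of tag_red between -0.007 and 0.007 m and z of cover_red in the frame of tag_red between -0.004 and 0.0025 m and angle between each of cover_red, cover_yellow, cover_blue, cover_green's own z axis and vertical below 0.035 rad and angle between the x axis of cover_red and the x axis of tag_red, either way round below 0.15 rad and x of cover_yellow in the frame of tag_yellow between 0.061 and 0.075 m and y of cover_yellow in the frame of tag_yellow between -0.007 and 0.007 m and z of cover_yellow in the frame of tag_yellow between -0.004 and 0.0025 m and angle between the x axis of cover_yellow and the x axis of tag_yellow, either way round below 0.15 rad and x of cover_blue in the frame of tag_blue between 0.061 and 0.075 m and y of cover_blue in the frame of tag_blue between -0.007 and 0.007 m and z of cover_blue in the frame of tag_blue between -0.004 and 0.0025 m and angle between the x axis of cover_blue and the x axis of tag_blue, either way round below 0.15 rad and x of cover_green in the frame of tag_green between 0.061 and 0.075 m and y of cover_green in the frame of tag_green between -0.007 and 0.007 m and z of cover_green in the frame of tag_green between -0.004 and 0.0025 m and angle between the x axis of cover_green and the x axis of tag_green, either way round below 0.15 rad and value of joint keeper below 0.015 m), for 0.3 s.
At the end, for the whole second after the job is handed in: Every cover present lies in the bay of its colour, centred within 7 mm, its underside within 2.5 mm of the ledge and level within 2 degrees, at rest; the keeper's pointer is within 7 mm of the lock mark (joint 0.043 to 0.057) and at rest (x of cover_red in the frame of tag_red between 0.061 and 0.075 m and y of cover_red in the frame of tag_red between -0.007 and 0.007 m and z of cover_red in the frame of tag_red between -0.004 and 0.0025 m and angle between each of cover_red, cover_yellow, cover_blue, cover_green's own z axis and vertical below 0.035 rad and angle between the x axis of cover_red and the x axis of tag_red, either way round below 0.15 rad and x of cover_yellow in the frame of tag_yellow between 0.061 and 0.075 m and y of cover_yellow in the frame of tag_yellow between -0.007 and 0.007 m and z of cover_yellow in the frame of tag_yellow between -0.004 and 0.0025 m and angle between the x axis of cover_yellow and the x axis of tag_yellow, either way round below 0.15 rad and x of cover_blue in the frame of tag_blue between 0.061 and 0.075 m and y of cover_blue in the frame of tag_blue between -0.007 and 0.007 m and z of cover_blue in the frame of tag_blue between -0.004 and 0.0025 m and angle between the x axis of cover_blue and the x axis of tag_blue, either way round below 0.15 rad and x of cover_green in the frame of tag_green between 0.061 and 0.075 m and y of cover_green in the frame of tag_green between -0.007 and 0.007 m and z of cover_green in the frame of tag_green between -0.004 and 0.0025 m and angle between the x axis of cover_green and the x axis of tag_green, either way round below 0.15 rad and linear speed of each of cover_red, cover_yellow, cover_blue, cover_green below 0.02 m/s and angular speed of each of cover_red, cover_yellow, cover_blue, cover_green below 0.2 rad/s and value of joint keeper between 0.043 and 0.057 m and velocity of joint keeper between -0.01 and 0.01 m/s); the robot touches nothing.
It fails at once if a bystander (scoop, riveter, weight, punch, hammer, oil_can) is moved more than 50 mm (distance of any of scoop, riveter, weight, punch, hammer, oil_can from where it was at the start of the episode above 0.05 m).
Of cover_red, cover_yellow, cover_blue, cover_green only 3 to 4 are there at a start; the rules pass over those that are not, and their reading is None.
At some moment in a run one of cover_red, cover_yellow, cover_blue, cover_green may be knocked a few centimetres aside while the robot is not near it.
Once in a run the grip may slacken for a moment while it holds something.
It also fails if it takes over 210 s, if anything falls off the work surface, if the arm or the gripper's body presses on something with over 40 N, if the wrist force passes 120 N, or if a joint passes its speed limit or range.

## Robot

A 6-joint arm with a two-finger parallel gripper is mounted at the origin on the work surface. World frame = base frame: x ahead of the robot, y to its left, z up, the work surface at z = 0. Lengths are in m, angles in degrees, forces in N, time in s.
With the tool pointing down it reaches from about 0.35 to 0.725 m from the base axis. Payload 4.3 kg.
Tool frame: the origin (TCP) lies midway between the tips of the shut fingers; the grasp point (between the pads) lies 19 mm behind it; z points along the fingers, y is the line along which they close (so a half turn about z gives the same grasp; the last joint's range is limited). The gripper opens to 85 mm and grips with 20 to 120 N. Pads are 22 mm wide; open, the fingers measure 114 mm over their backs; the gripper's body (76 mm by 85 mm) begins 54 mm behind the grasp point. The pads swing forward as they close: fully open they stand 13 mm farther back than shut.
Start: joints at [-82.122, 21.618, 4.641, 73.018, 0, 83.68], TCP at [0.141, -0.557, 0.231] pointing down, gripper open.
Joint ranges: [-156.06, 156.06], [-48.1, 94.91], [-58.44, 69.94], [-101.28, 121.22], [-78.64, 73.56], [-180, 180]. Speed limits (degrees/s): [147.25, 147.25, 180, 180, 180, 180].

## Interface

Orientations are given as a 3x3 rotation matrix whose columns are the frame's x, y, z axes.
In Python, from station import * gives the robot as it stands. Calls block until the motion is done:
- reach(position, orientation): joint-space move of the TCP to a pose.
- movel(position, frame=None, v=0.15): straight line of the TCP; frame=None keeps the orientation; v is the mean speed in m/s.
- move_joints(angles): joint-space move.
- command_gripper(opening, grasp_force=None): finger opening in m; grasp_force is the grip in N (None keeps the last); returns when the fingers have stopped.
- dwell(seconds).
- solve_ik(position, orientation): joint angles nearest the present ones, or None.
- get_image(name): name is "scene" or "top" or "wrist"; returns a dict with "color" (400x640x3 uint8, red, green, blue), "mtx" (3x3 intrinsics, pixels), "k1" (the pictures are not rectified: a ray, as slopes to the right and down, at radius r is drawn at 1 + k1 r^2 times it, then the intrinsics apply), "rvec" (rotation vector, rad) and "tvec" (3), from world to camera coordinates, as OpenCV has them. Camera axes: x right, y down, z forward; pixel columns grow to the right and rows downward; lengths in m; the calibration is good to about 2 mm. A picture is of the moment at which its call begins. There is no depth.
A pose or a line that the arm cannot do raises IKError and nothing moves.
- hand_in(): hands the job in; it is judged then, once.
Readings, each from a call of its own:
- read_t(): time.
- read_joint_positions(): joint angles.
- read_qvel(): joint speeds.
- read_joint_torque(): joint torques, N m.
- read_tcp_pos(): TCP position.
- read_orientation(): TCP orientation.
- read_contact_force(): force on the tool from outside, world axes, zero at the start.
- read_wrist_torque(): the same for the moment, N m.
- read_gripper_width(): finger opening in m.
- read_finger_force(): force on a finger pad.
Only numpy, scipy, OpenCV 4.12 (cv2) and the standard library are available. Lean on these libraries where they do the work, as an engineer would, in place of code of your own. Each camera call takes 0.05 s, during which the arm holds its last target. There are 200 camera calls.

## Working session

There is one attempt and no reset: what is moved stays moved. The work goes in short steps, each a Python script; the robot and the scene stay as the last script left them, time stands still between calls to the robot, and variables do not carry over. Pictures are saved under pics/ and viewed, at most 14 in all, crops included, and the job is handed in when it is done.

```bash
ls; mkdir -p pics; python3 - <<'E'
from station import *
import cv2, numpy as np
for n in("top","scene"):
    im=get_image(n); print(n,im["mtx"],im["k1"],im["rvec"],im["tvec"])
    cv2.imwrite(f"pics/{n}0.png",im["color"][...,::-1])
print(read_t())
E
```

```text
pics
top [[520.70284022   0.         319.64709916]
 [  0.         520.70284022 191.23054989]
 [  0.           0.           1.        ]] -0.043557019652325286 [ 2.20209215 -2.16435346  0.10642402] [1.46270917e-03 4.91525800e-01 1.67812189e+00]
scene [[508.22839567   0.         314.75044955]
 [  0.         508.22839567 199.46682573]
 [  0.           0.           1.        ]] -0.012127466583303069 [ 2.03233088  1.58512949 -0.53141101] [-0.12302585 -0.283655    1.94313105]
0.1
```

View pics/top0.png

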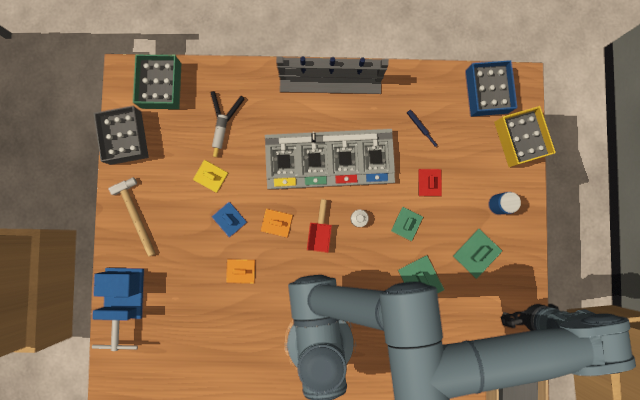

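View pics/scene0.png

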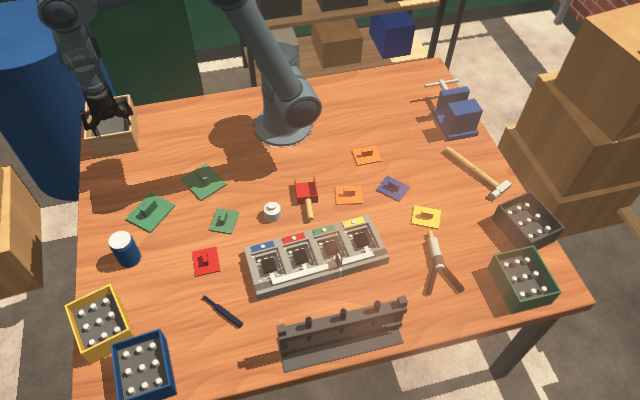

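Top view, left to right: the tags are yellow (285,182), green (315,181), red (346,179) and blue (377,178), and the keeper grip is at about (314,137). The covers are red (430,182), yellow (211,176) and blue (230,219). There are two orange decoys at (277,222) and (241,271). The green candidates are (408,223), (478,253) and (420,272), so I'll measure their sizes.

```bash
cat > h.py <<'E'
from station import *
import cv2, numpy as np
HUE={"red":((0,5),(174,180)),"yellow":((23,34),),"blue":((104,122),),"green":((60,92),),"orange":((9,18),)}
def dist(im): return np.array([im["k1"],0,0,0,0.])
def cast(im,px,z):
    """pixels -> world points on plane z"""
    R=cv2.Rodrigues(np.array(im["rvec"],float))[0]; c=-R.T@np.array(im["tvec"],float)
    n=cv2.undistortPoints(np.array(px,float).reshape(-1,1,2),np.array(im["mtx"]),dist(im)).reshape(-1,2)
    d=np.c_[n,np.ones(len(n))]@R
    return c+d*((z-c[2])/d[:,2])[:,None]
def proj(im,P):
    return cv2.projectPoints(np.array(P,float).reshape(-1,1,3),np.array(im["rvec"],float),np.array(im["tvec"],float),np.array(im["mtx"]),dist(im))[0].reshape(-1,2)
def mask(im,col,smin=120,vmin=50):
    h=cv2.cvtColor(im["color"],cv2.COLOR_RGB2HSV); m=np.zeros(h.shape[:2],np.uint8)
    for a,b in HUE[col]: m|=cv2.inRange(h,(a,smin,vmin),(b,255,255))
    return m
def blobs(im,col,z,amin=40,**k):
    """list of (area px, pixel centre, world centre, (long,short) m, angle of long side deg in world)"""
    out=[]
    for c in cv2.findContours(mask(im,col,**k),cv2.RETR_EXTERNAL,cv2.CHAIN_APPROX_NONE)[0]:
        a=cv2.contourArea(c)
        if a<amin: continue
        w=cast(im,c.reshape(-1,2),z)[:,:2]
        (cx,cy),(s1,s2),_=r=cv2.minAreaRect((w*1000).astype(np.float32))
        b=cv2.boxPoints(r); e=max((b[1]-b[0],b[2]-b[1]),key=np.linalg.norm)
        out.append((a,c.reshape(-1,2).mean(0).round(0),np.array([cx,cy])/1000,np.round(sorted((s1,s2))[::-1],0),np.degrees(np.arctan2(e[1],e[0]))%180))
    return out
def down(deg):
    """tool pointing down, tool y (closing line) at world angle deg"""
    a=np.radians(deg); y=np.array([np.cos(a),np.sin(a),0]); z=np.array([0,0,-1.])
    return np.c_[np.cross(y,z),y,z]
E
python3 - <<'E'
from h import *
im=get_image("top")
for c in HUE:
    if c=="orange": continue
    print(c)
    for z in (.006,):
        for b in blobs(im,c,z): print(b[0],b[1],b[2].round(4),b[3],round(b[4],1))
h=cv2.cvtColor(im["color"],cv2.COLOR_RGB2HSV)
for p in((182,424),(176,205),(219,225),(223,402),(253,470),(222,270),(182,285),(181,315),(179,346),(178,377)): print(p,h[p])
crop=im["color"][120:300,190:510]
cv2.imwrite("pics/crop1.png",cv2.resize(crop,None,fx=2.5,fy=2.5,interpolation=cv2.INTER_CUBIC)[...,::-1])
E
```

```text
red
544.0 [319. 237.] [0.3426 0.0099] [91. 70.] 174.0
144.0 [346. 179.] [ 0.5364 -0.0765] [72. 27.] 94.1
544.5 [429. 182.] [ 0.5299 -0.3537] [88. 70.] 0.0
yellow
143.0 [284. 182.] [0.5214 0.1261] [69. 26.] 91.4
570.0 [210. 176.] [0.5376 0.3719] [91. 76.] 61.8
blue
1937.5 [119. 293.] [0.1481 0.6598] [165. 157.] 179.7
546.0 [229. 219.] [0.3961 0.3047] [86. 73.] 42.0
171.0 [497. 204.] [ 0.4615 -0.5794] [67. 51.] 8.4
118.5 [377. 177.] [ 0.545 -0.179] [66. 23.] 91.1
2245.0 [491.  88.] [ 0.8546 -0.5637] [180. 158.] 6.0
green
(182, 424) [  2 202 188]
(176, 205) [ 24 192 220]
(219, 225) [105 155 140]
(223, 402) [ 67  91 137]
(253, 470) [ 69  92 136]
(222, 270) [ 17 197 218]
(182, 285) [ 20  30 206]
(181, 315) [ 21  29 199]
(179, 346) [ 21  30 206]
(178, 377) [ 20  27 195]
```

View pics/crop1.png

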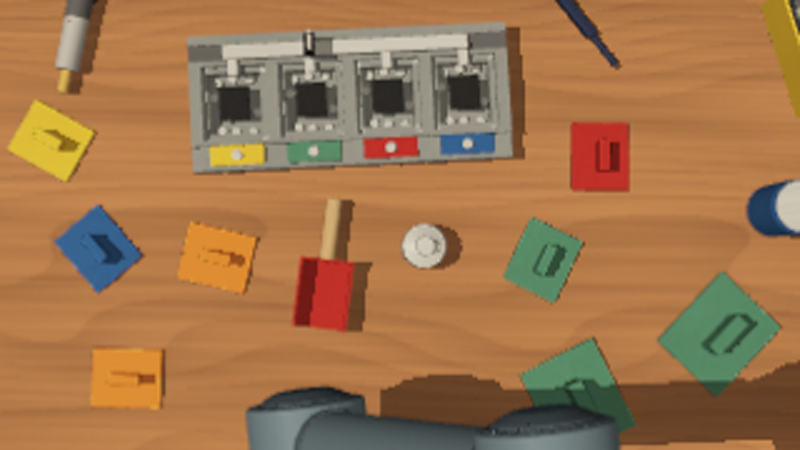

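The green at (408,223) is visibly the smallest of the three greens at (408,223), (478,253) and (420,272), and it matches the other covers in size. I'll get numbers for it, fit the tray from the tags, then move in with the wrist camera.

```bash
cat >> h.py <<'E'
ORDER={"yellow":.15,"green":.05,"red":-.05,"blue":-.15}
SM={"green":70}
def tags(im,smin=None):
    T={}
    for c in ORDER:
        for b in blobs(im,c,.034,smin=smin or SM.get(c,120)):
            if abs(b[3][0]-70)<9 and abs(b[3][1]-26)<7: T[c]=b[2]
    return T
def fit_tray(T):
    """least-squares rigid 2D fit -> (origin, angle deg)"""
    k=list(T); Q=np.array([T[c] for c in k]); L=np.array([[-.068,ORDER[c]] for c in k])
    a=Q-Q.mean(0); l=L-L.mean(0)
    th=np.arctan2((l[:,0]*a[:,1]-l[:,1]*a[:,0]).sum(),(l*a).sum())
    R=np.array([[np.cos(th),-np.sin(th)],[np.sin(th),np.cos(th)]])
    o=Q.mean(0)-R@L.mean(0)
    return o,np.degrees(th),np.linalg.norm(Q-o-L@R.T,axis=1)
def tp(o,th,x,y):
    a=np.radians(th); return o+np.array([x*np.cos(a)-y*np.sin(a),x*np.sin(a)+y*np.cos(a)])
E
python3 - <<'E'
from h import *
im=get_image("top")
for b in blobs(im,"green",.006,smin=70): print(b[0],b[1],b[2].round(4),b[3],round(b[4],1))
T=tags(im); print(T); o,th,e=fit_tray(T); print(o,th,e)
print("grip",cast(im,[[313.6,136.5]],.088),"expected q=.05",tp(o,th,.0655,.05))
p=tp(o,th,-.02,.03)
print(solve_ik([*p,.33],down(th+90)))
reach([*p,.33],down(th+90)); print(read_joint_positions())
w=get_image("wrist"); cv2.imwrite("pics/w1.png",w["color"][...,::-1]); print(w["mtx"],w["k1"])
R=cv2.Rodrigues(np.array(w["rvec"]))[0]; print(-R.T@np.array(w["tvec"]),R[2], read_tcp_pos())
T=tags(w); print(T)
if len(T)>1: print(fit_tray(T))
E
```

```text
710.5 [422. 275.] [ 0.2102 -0.3238] [122. 104.] 27.1
1142.5 [477. 253.] [ 0.2985 -0.5124] [125. 104.] 135.8
546.5 [407. 223.] [ 0.3919 -0.2783] [86. 74.] 154.3
125.5 [315. 180.] [0.5295 0.0256] [67. 24.] 94.2
2272.0 [157.  81.] [0.8537 0.5632] [183. 153.] 0.4
{'yellow': array([0.51847766, 0.12448569]), 'green': array([0.52652911, 0.02566408]), 'red': array([ 0.5332431 , -0.07478543]), 'blue': array([ 0.54172455, -0.1755806 ])}
[ 0.59779599 -0.01987362] 4.369201583892055 [9.17679588e-05 9.29700844e-04 5.73083954e-04 1.00916842e-03]
grip [[0.65908644 0.03274453 0.088     ]] expected q=.05 [0.65929648 0.03497107]
[-5.46573585 21.94323795 19.64512446 87.70188651  0.         -9.83493743]
[-5.54042056e+00  2.19497879e+01  1.96294078e+01  8.76945887e+01
 -1.50379436e-02 -9.83118498e+00]
[[354.08774704   0.         322.77425744]
 [  0.         354.08774704 195.61221542]
 [  0.           0.           1.        ]] -0.035811771823392125
[0.50671018 0.00165606 0.47229739] [ 0.27337268  0.02120195 -0.9616745 ] [0.57553805 0.00766773 0.32981232]
{'yellow': array([0.51860114, 0.12389021]), 'green': array([0.52514227, 0.02388579]), 'red': array([ 0.53179938, -0.07573429]), 'blue': array([ 0.5386546 , -0.17477977])}
(array([ 0.59639673, -0.02113122]), np.float64(3.8394071342092677), array([0.00013051, 0.00032292, 0.00018932, 0.00057138]))
```

View pics/w1.png

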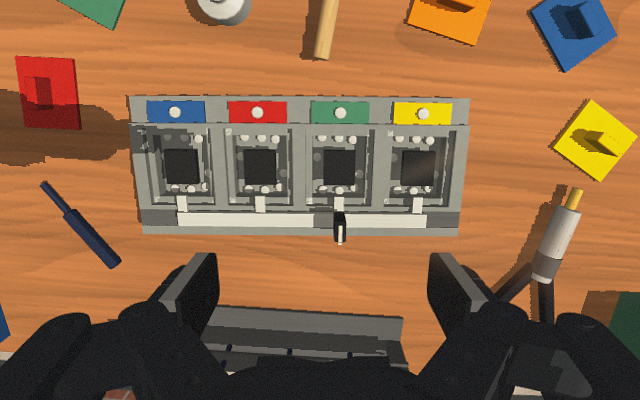

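Green candidates: (408,223) measures 86x74 mm, against 125x104 for (478,253) and at least 122x104 for (420,272). So (408,223) is the cover. The wrist view shows all four bays and the grip at (340,228), with the tongues over the bays at about 50 mm. Next I'll open the keeper.

```bash
cat >> h.py <<'E'
O=np.array([.5967,-.0208]); TH=3.95
def bay(c): return tp(O,TH,0,ORDER[c])
def slide(q0,q1,z,step=.003,fmax=9):
    """grip already closed; move along tray y in steps until q1 or resistance"""
    v=.04; q=q0; f0=read_contact_force()
    while abs(q1-q)>1e-6:
        q+=np.clip(q1-q,-step,step); movel([*tp(O,TH,.0655,q),z],v=v)
        f=(np.array(read_contact_force())-f0)[:2]@[-np.sin(np.radians(TH)),np.cos(np.radians(TH))]
        if abs(f)>fmax: break
    return q,f
E
python3 - <<'E'
from h import *
w=get_image("wrist"); g=cast(w,[[340,214]],.088); print("grip top",g, tp(O,TH,.0655,.05))
q0=.048; D=down(TH+90)
reach([*tp(O,TH,.0655,q0),.15],D); command_gripper(.06,40)
movel([*tp(O,TH,.0655,q0),.058],v=.1); print(read_contact_force())
command_gripper(0,40); print(read_gripper_width(),read_contact_force())
print(slide(q0,-.012,.058,fmax=14),read_contact_force(),read_gripper_width())
command_gripper(.06); dwell(.2); print(read_contact_force())
movel([*tp(O,TH,.0655,0),.20]); print(read_t())
im=get_image("wrist"); cv2.imwrite("pics/w2.png",im["color"][...,::-1])
E
```

```text
grip top [[0.63634262 0.03143139 0.088     ]] [0.65860011 0.03359325]
[ 0.08142191  0.08654958 -0.20345293]
0.013605290711346902 [-1.5261357   1.07685696  3.52247695]
(np.float64(-0.006000000000000006), np.float64(16.458476323365577)) [-1.57075144 17.57144204  7.66572873] 0.01356581878689729
[ 1.0331032   0.33218717 -0.28892502]
11.8917
```

View pics/w2.png

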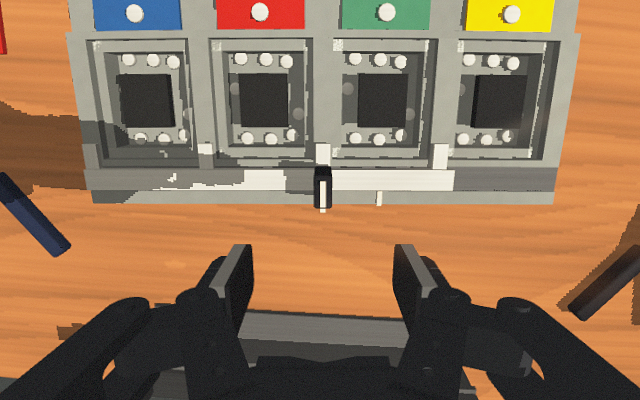

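The keeper is hard on its stop: grip at (322,190), lock mark at (379,198), tongues over the walls. Next I'll write the pick and place steps and start with red.

```bash
cat >> h.py <<'E'
import time
def best_yaw(p,z,ang):
    c=[(a,solve_ik([*p,z],down(a))) for a in (ang,ang+180)]
    c=[(abs(j[5]),a) for a,j in c if j is not None]
    return min(c)[1]
def find(im,c,near,r=.09):
    k=[b for b in blobs(im,c,.006,amin=300,smin=SM.get(c,120)) if abs(b[3][0]-90)<9 and abs(b[3][1]-76)<9 and np.linalg.norm(b[2]-near)<r]
    return min(k,key=lambda b:np.linalg.norm(b[2]-near)) if k else None
def pick(c,near,ang):
    near=np.array(near); a=best_yaw(near,.25,ang+90)
    command_gripper(.05,60) if read_gripper_width()<.045 else None
    reach([*near,.25],down(a))
    b=find(get_image("wrist"),c,near)
    if b is None: print("not seen"); return False
    print(c,b[2].round(4),b[3],round(b[4],1))
    a=best_yaw(b[2],.20,b[4]+90)
    command_gripper(.045,60)
    reach([*b[2],.10],down(a))
    movel([*b[2],.011],v=.08); print("F",np.round(read_contact_force(),1))
    command_gripper(0,80); w0=read_gripper_width()
    movel([*b[2],.20],v=.2); print("grip",w0,read_gripper_width(),"t",read_t())
    return read_gripper_width()>.011
def press(p,ztop,fmax=13):
    """closed fingers down on the lug from above"""
    f0=np.array(read_contact_force())[2]; z=ztop+.006
    while z>ztop-.004:
        z-=.001; movel([*p,z],v=.02)
        f=read_contact_force()[2]-f0
        if f>fmax: break
    return read_tcp_pos()[2],f
def place(c,dx=0,dy=0):
    p=tp(O,TH,dx,ORDER[c]+dy); a=best_yaw(p,.2,TH+90)
    reach([*p,.20],down(a))
    if read_gripper_width()<.011: print("lost before place"); return
    movel([*p,.07],v=.15); f0=read_contact_force()[2]; z=.058; log=[]
    while z>.0405:
        z-=.001; movel([*p,z],v=.02); f=np.array(read_contact_force()); log.append((round(z,4),round(f[2]-f0,1)))
        if f[2]-f0>20: break
    print(log[-14:],f.round(1))
E
python3 - <<'E'
from h import *
if pick("red",[.5299,-.3537],0): place("red")
E
```

```text
red [ 0.5279 -0.3554] [89. 76.] 0.5
F [ 0.3  0.3 -0.1]
grip 0.012715031716408202 0.012881961117200132 t 17.05
[(0.053, np.float64(-0.2)), (0.052, np.float64(-0.5)), (0.051, np.float64(-2.1)), (0.05, np.float64(-0.9)), (0.049, np.float64(0.4)), (0.048, np.float64(-0.6)), (0.047, np.float64(3.7)), (0.046, np.float64(7.3)), (0.045, np.float64(6.8)), (0.044, np.float64(7.1)), (0.043, np.float64(6.2)), (0.042, np.float64(5.8)), (0.041, np.float64(7.9)), (0.04, np.float64(14.7))] [-5.2  1.8 13.1]
```

It seated: contact at the follower, then force rising at the ledge. Now I'll release, press from above to confirm, and look.

```bash
cat >> h.py <<'E'
def finish(c,dx=0,dy=0):
    p=tp(O,TH,dx,ORDER[c]+dy)
    command_gripper(.04); movel([*p,.09],v=.1); command_gripper(0)
    print("press",press(p,.064)); movel([*p,.10],v=.15); command_gripper(.05)
E
python3 - <<'E'
from h import *
finish("red")
p=tp(O,TH,-.02,0); reach([*p,.25],down(best_yaw(p,.25,TH+90)))
im=get_image("wrist"); cv2.imwrite("pics/w3.png",im["color"][...,::-1]); print(read_t())
E
```

```text
press (np.float64(0.0640610064299543), np.float64(13.848166821411658))
30.3583
```

View pics/w3.png

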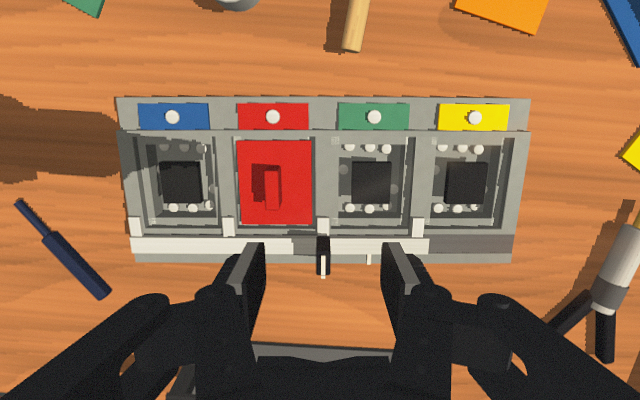

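The red cover lies flat in its bay at (274,182), and the lug top presses out at z=0.0641, so it is seated. Now the green cover, the confirmed smallest one.

```bash
python3 - <<'E'
from h import *
if pick("green",[.3919,-.2783],154.3): place("green"); finish("green")
print(read_t())
E
```

```text
green [ 0.3901 -0.2792] [89. 75.] 154.8
F [ 0.4 -0.  -0.2]
grip 0.012542284268968546 0.012168840317345955 t 35.225
[(0.053, np.float64(-1.4)), (0.052, np.float64(-1.4)), (0.051, np.float64(-0.0)), (0.05, np.float64(-1.3)), (0.049, np.float64(-1.3)), (0.048, np.float64(-1.0)), (0.047, np.float64(2.1)), (0.046, np.float64(5.3)), (0.045, np.float64(6.7)), (0.044, np.float64(5.4)), (0.043, np.float64(6.4)), (0.042, np.float64(6.4)), (0.041, np.float64(7.4)), (0.04, np.float64(12.9))] [-4.7  0.3 12.1]
press (np.float64(0.06404527703212441), np.float64(13.590327552659852))
48.0583
```

```bash
python3 - <<'E'
from h import *
if pick("yellow",[.5376,.3719],61.8): place("yellow"); finish("yellow")
print(read_t())
E
python3 - <<'E'
from h import *
if read_gripper_width()>.04 and pick("blue",[.3961,.3047],42): place("blue"); finish("blue")
print(read_t())
E
```

```text
yellow [0.5367 0.3712] [88. 76.] 61.7
F [-0.2  0.1  0.1]
grip 0.012294689475750915 0.012005825507599405 t 53.1333
[(0.053, np.float64(0.0)), (0.052, np.float64(-0.4)), (0.051, np.float64(-0.4)), (0.05, np.float64(-0.6)), (0.049, np.float64(0.7)), (0.048, np.float64(-0.5)), (0.047, np.float64(4.1)), (0.046, np.float64(6.5)), (0.045, np.float64(7.3)), (0.044, np.float64(7.1)), (0.043, np.float64(7.4)), (0.042, np.float64(7.4)), (0.041, np.float64(8.3)), (0.04, np.float64(14.3))] [-5.9 -0.8 12.7]
press (np.float64(0.06404084838133164), np.float64(13.757150734203387))
65.5583
blue [0.395  0.3047] [88. 75.] 41.9
F [0.8 0.2 0.3]
grip 0.012043598770647715 0.012640161993482009 t 70.3833
[(0.053, np.float64(-0.2)), (0.052, np.float64(0.0)), (0.051, np.float64(-0.2)), (0.05, np.float64(-1.5)), (0.049, np.float64(-0.0)), (0.048, np.float64(-0.2)), (0.047, np.float64(3.9)), (0.046, np.float64(7.4)), (0.045, np.float64(6.4)), (0.044, np.float64(6.9)), (0.043, np.float64(6.8)), (0.042, np.float64(6.6)), (0.041, np.float64(6.7)), (0.04, np.float64(12.0))] [-4.3  1.4 10.8]
press (np.float64(0.0639967505342419), np.float64(15.499663476485969))
83.975
```

```bash
python3 - <<'E'
from h import *
p=tp(O,TH,-.02,0); reach([*p,.25],down(best_yaw(p,.25,TH+90)))
im=get_image("wrist"); cv2.imwrite("pics/w4.png",im["color"][...,::-1]); print(read_t())
for c in ORDER:
    for b in blobs(im,c,.036,amin=2500,smin=SM.get(c,120)): print(c,b[1],b[3],((b[2]-bay(c))*1000).round(1),round(b[4],1))
E
```

```text
84.8833
yellow [467. 183.] [89. 75.] [ 0.5 -0.8] 3.7
green [371. 182.] [89. 76.] [-0.7 -0.9] 3.9
red [279. 186.] [89. 75.] [3.2 3.4] 3.7
blue [180. 183.] [89. 76.] [-0.2  0.4] 4.0
```

View pics/w4.png

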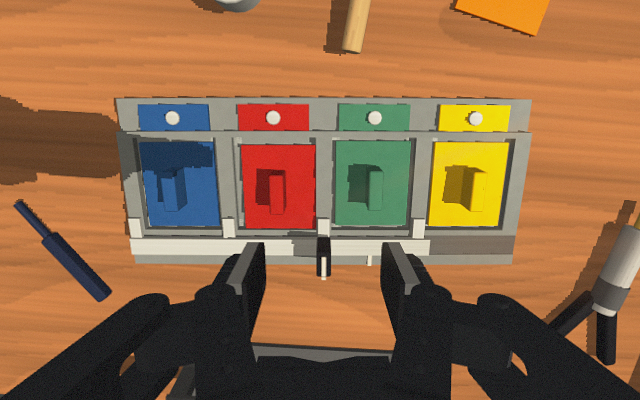

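All four are in their bays. Red has shifted about 3 mm within its play, from (274,182) to (279,186), so it has been knocked. I'll press it again where it now lies to check its height.

```bash
python3 - <<'E'
from h import *
p=bay("red")+[.0032,.0034]
command_gripper(0); reach([*p,.10],down(best_yaw(p,.2,TH+90)))
for d in (-.03,.03,0):pass
print("press",press(p,.064)); movel([*p,.12])
# both ends of the lug, to check level
a=np.radians(TH); u=np.array([np.cos(a),np.sin(a)])
for d in (-.013,.013):
    movel([*(p+d*u),.08],v=.15); print(d,press(p+d*u,.064,7)); movel([*(p+d*u),.08],v=.15)
movel([*p,.2]); command_gripper(.05)
q=tp(O,TH,-.02,0); reach([*q,.25],down(best_yaw(q,.25,TH+90)))
im=get_image("wrist")
for c in ORDER:
    for b in blobs(im,c,.036,amin=2500,smin=SM.get(c,120)): print(c,b[1],((b[2]-bay(c))*1000).round(1))
print(read_t())
E
```

```text
press (np.float64(0.06399259442335711), np.float64(16.633798784945043))
-0.013 (np.float64(0.06402229087760439), np.float64(12.29700712472817))
0.013 (np.float64(0.06400372684108886), np.float64(12.331937995486948))
yellow [465. 181.] [ 0.3 -1.2]
green [370. 180.] [-0.5 -1. ]
red [278. 183.] [2.6 3.3]
blue [180. 180.] [-0.   0.4]
98.4667
```

Red is seated and level, with the same lug height at both ends. Now I'll slide the keeper to the lock mark.

```bash
python3 - <<'E'
from h import *
D=down(best_yaw(tp(O,TH,.0655,0),.2,TH+90)); q0=-.001
reach([*tp(O,TH,.0655,q0),.15],D); command_gripper(.05,40)
movel([*tp(O,TH,.0655,q0),.058],v=.1); command_gripper(0,40); print(read_contact_force())
print(slide(q0,.049,.058,step=.005,fmax=20),read_contact_force())
command_gripper(.05); dwell(.2); print(read_contact_force())
movel([*tp(O,TH,.0655,.049),.16])
q=tp(O,TH,.01,.02); reach([*q,.22],D)
im=get_image("wrist"); cv2.imwrite("pics/w5.png",cv2.resize(im["color"][90:330,200:520],None,fx=2.5,fy=2.5,interpolation=cv2.INTER_CUBIC)[...,::-1])
for c in ORDER:
    for b in blobs(im,c,.036,amin=2500,smin=SM.get(c,120)): print(c,b[1],b[3],((b[2]-bay(c))*1000).round(1))
print(read_t())
E
```

```text
[-0.2877489   3.49903319  4.62805318]
(np.float64(0.048999999999999995), np.float64(-5.173729677901961)) [ 0.11134799 -1.6594581   5.37489293]
[0.68871598 0.64851635 0.5596975 ]
yellow [461. 161.] [88. 75.] [ 0.3 -0.7]
green [355. 159.] [89. 75.] [-0.2 -0.6]
red [252. 164.] [89. 75.] [3.2 3.7]
blue [145. 161.] [88. 77.] [-0.4  1. ]
105.4667
```

View pics/w5.png

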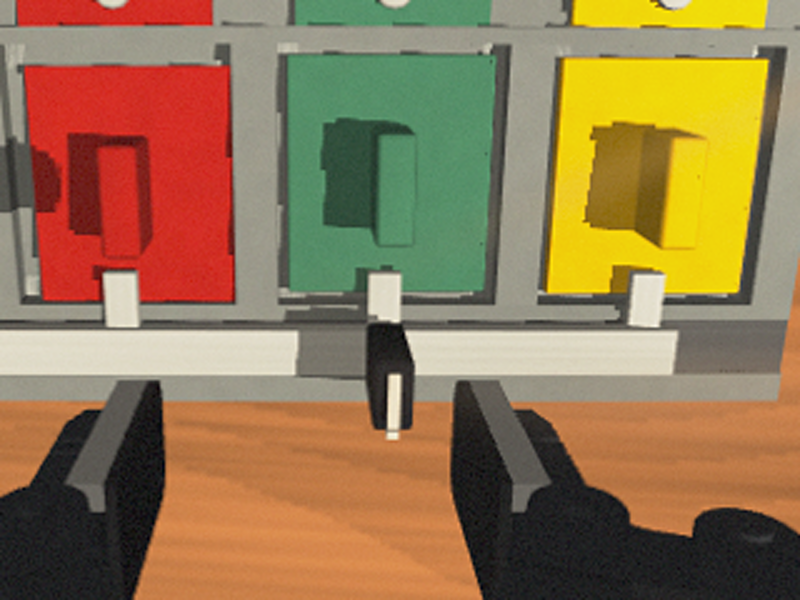

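The keeper tongues now sit over the covers and the covers haven't moved. The grip hides the lock mark from here, so I'll look from the side to compare the pointer with it.

```bash
python3 - <<'E'
from h import *
q=tp(O,TH,.03,-.11); D=down(best_yaw(q,.22,TH+90)); reach([*q,.22],D)
im=get_image("wrist"); g=proj(im,[[*tp(O,TH,.0655,.05),.06]])[0]; print(g)
x,y=int(g[0]),int(g[1]); x0,y0=max(0,min(x-80,480)),max(0,min(y-60,280)); print(x0,y0)
cv2.imwrite("pics/w6.png",cv2.resize(im["color"][y0:y0+120,x0:x0+160],None,fx=5,fy=5,interpolation=cv2.INTER_CUBIC)[...,::-1])
for yy in (.043,.05,.057): print(yy,[((proj(im,[[*tp(O,TH,xx,yy),zz]])[0]-[x0,y0])*5).round(0) for xx,zz in((.0785,.088),(.0785,.05),(.084,.039))])
E
```

```text
[499.98982234 215.97162118]
419 155
0.043 [array([433., 433.]), array([334., 353.]), array([305., 360.])]
0.05 [array([474., 432.]), array([370., 353.]), array([341., 359.])]
0.057 [array([515., 432.]), array([407., 353.]), array([376., 359.])]
```

View pics/w6.png

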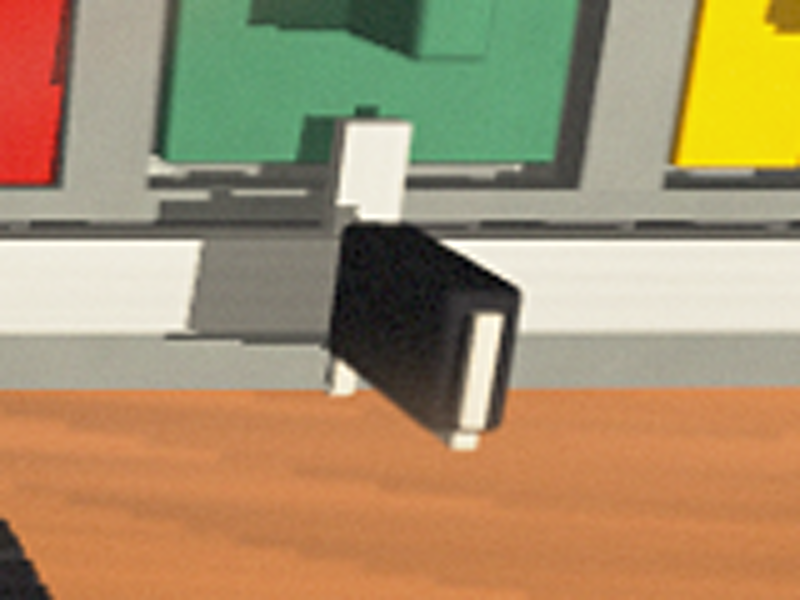

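The lock mark at crop (343,375) works out to tray y of about 50 mm, and the pointer at (465,435) to about 48 mm. That is well inside the 7 mm tolerance, so I'm handing in.

```bash
python3 -c "
from h import *
movel([*read_tcp_pos()[:2],.28]); print(np.round(read_contact_force(),1),read_t()); print(hand_in())"
```

```text
[0.2 0.6 1.1] 106.6583
the job is handed in; nothing more can be done
None
```

The job is handed in: the keeper was opened to its stop, all four covers were pressed flat in the bays of their colours, and the keeper pointer was slid back to about 2 mm from the lock mark and released, at about 107 s; `hand_in()` returned no verdict.

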